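# Tighten a bearing retaining ring with the pin wrench that fits

## Robot

A 7-joint arm with a two-finger parallel gripper is mounted at the origin on a cart in front of the work surface, level with it; the furniture and walls round the work are solid. World frame = base frame: x ahead of the robot, y to its left, z up, the work surface at z = 0. Lengths are in m, angles in rad, forces in N, time in s.
With the tool pointing down it reaches from about 0.4 to 0.875 m from the base axis. Payload 6.5 kg.
Tool frame: the origin (TCP) lies where the fingers leave the gripper's body, on its centre line; the fingertips stand 73 mm ahead of it and the grasp point (between the pads) lies 54 mm ahead of it (ctrl.grip_depth is the distance from the TCP to the grasp point, in m); z points along the fingers, y is the direction in which the jaws open and shut (so a half turn about z gives the same grasp; the last joint's range is limited). The gripper opens to 85 mm and grips with 20 to 120 N. Pads are 22 mm wide; open, the fingers measure 114 mm over their backs; the gripper's body (76 mm by 85 mm) begins 54 mm behind the grasp point. The pads swing forward as they close: fully open they stand 13 mm farther back than shut.
Start: joints at [-0.066, 0.536, -0.004, 1.538, 0.003, 1.067, -0.071], TCP at [0.65, 0, 0.304] pointing down, gripper open.
Joint ranges: [-2.7, 2.7], [-0.37, 2.16], [-1.27, 1.26], [0.24, 2.4], [-1.31, 4.45], [0.19, 1.91], [-2.76, 2.76]. Speed limits (rad/s): [2.39, 2.39, 3.14, 3.14, 3.14, 3.14, 3.14].

## Interface

Orientations are given as a rotation vector (axis times angle).
In Python, from workcell import ctrl, readout, eyes, order gives the robot as it stands. Calls block until the motion is done:
- ctrl.goto(position, orientation): joint-space move of the TCP to a pose.
- ctrl.move_linear(position, rot=None, rate=0.15): straight line of the TCP; rot=None keeps the orientation; rate is the mean speed in m/s.
- ctrl.set_joints(angles): joint-space move.
- ctrl.move_gripper(opening, squeeze=None): opening from 0.0 (shut) to 1.0 (fully open); squeeze is the grip in N (None keeps the last); returns when the fingers have stopped.
- ctrl.hold(seconds).
- ctrl.ik(position, orientation): joint angles nearest the present ones, or None.
- readout.read_state(): the state.
- eyes.camera(name): name is "scene" or "side" or "wrist"; returns a dict with "pixels" (480x640x3 uint8, red, green, blue), "z_map" (480x640 float32, m along the optical axis (not along the pixel's ray), 0 where there is no reading), "mtx" (3x3 intrinsics, pixels), "cam_to_world" (4x4, takes a point from camera to world coordinates). Camera axes: x right, y down, z forward; pixel columns grow to the right and rows downward; lengths in m; the calibration is good to about 2 mm. A picture is of the moment at which its call begins.
A pose or a line that the arm cannot do raises ctrl.MotionError and nothing moves.
- order.finish_job(): hands the job in, once; it reports no verdict.
Trained networks look in a picture, given as the dict that the camera call returned (one of the last four; its "shot" number tells which), for a name from the list of things; names that differ only in an ending like _2 or _b are one class to them, and where a whole thing is asked for, a point or a joint stands for the part that bears it (a point fixed in the world has none). Each returns a list of dicts, best first, with "p" (0 to 1); they miss things now and then, are a little off and sometimes report something else, mostly with a low value. They report only what shows in the picture. A call takes as long as a camera call. They do not tell look-alikes from the thing itself.
- eyes.boxes_of(thing, picture): "position" ([x, y, z] in m, in world coordinates, good to about 4 mm: the middle of the surface that is visible of it).
- eyes.silhouettes(thing, picture): "pixels" (480x640 bool, what is visible of it).
- eyes.place_of(thing, picture): "position" ([x, y, z] in m, in world coordinates, good to about 4 mm: a listed point, or the origin of a listed thing).
The state is a dict: "time": time; "qpos": joint angles; "joint_vel": joint speeds; "effort": joint torques, N m; "tool_pos": TCP position; "orientation": TCP orientation; "contact_force": force on the tool from outside, world axes, zero at the start; "ft_torque": the same for the moment, N m; "width": opening from 0.0 (shut) to 1.0 (fully open).
Only numpy, scipy, OpenCV 4.12 (cv2) and the standard library are available. Lean on these libraries where they do the work, as an engineer would, in place of code of your own. Each camera call takes 0.05 s, during which the arm holds its last target.

## Task

Tighten the retaining ring of the bearing housing: of the two pin wrenches standing in the wooden racks, take the one whose pins fit the ring's two holes, set it down on the ring with both pins in the holes, and only then turn the ring with it clockwise (seen from above) until the ring's tab comes up to the stop post. Let go and leave the wrench standing in the ring; leave the other wrench in its rack.

Things in the scene. Friction and masses are not known exactly. Their poses are not given: they have to be found in the camera images.
- wide_wrench_grip (a point): Two-pin wrench that fits, dark steel, 0.25 kg: bar 114x26x12 mm along its y; on it a boss 26 (x) x 36 (y) x 42 mm tall to grip; under it two pins 10 mm thick, 16 long, 90 mm apart along y. Point: middle of the boss, 33 mm above the bar's underside, z up. Starts pins down in the 14 mm slot of a wooden rack, bar lying on its top (30 mm high, 64x130 mm); lift straight up. Left or right rack varies.
- narrow_wrench_grip (a point): Two-pin wrench that does not fit: same shape, boss and kind of rack, but its bar is 78 mm long and its pins are 54 mm apart. Point: middle of the boss. It stands in the other rack.
- ring_mid (a point): Centre of the top face of the flat steel ring (128 mm outside, 48 mm bore, 18 mm thick) on the round grey housing (172 mm across, fixed). Face 56 mm above the worktop, nothing stands above it; z up is the turning axis. The y axis, turning with the ring, runs through its two round holes: 26 mm wide, 18 deep, centres 45 mm either side. A seated wrench's bar lies on the face, along y.
- ring (a joint): Turn of the ring (rad), growing clockwise from above. Starts at 0 to 0.25; at 1.05 the tab on its rim (14 mm wide, on the ring's -x side) stands against the fixed post (10 mm thick) on the housing's rim and it turns no farther. Needs about 0.25 N m; stays where left. Pins have 8 mm play all round in the holes: the wrench turns up to 0.18 rad before the ring follows.
Not all that is in view belongs to the job. Leave any red or turquoise look-alike of the part that bears wide_wrench_grip alone.

How it is judged:
On the way, in this order (a step that is already met when the one before it is completed fails the run):
1. the wide wrench stands with both pins in the ring's holes, the ring not yet turned (horizontal distance between wide_wrench_grip and ring_mid below 0.015 m and z of wide_wrench_grip in the frame of ring_mid below 0.04 m and angle between the y axis of wide_wrench_grip and the y axis of ring_mid, either way round below 0.35 rad and angle between wide_wrench_grip's own z axis and vertical below 0.2 rad and value of joint ring below 0.4 rad), for 0.2 s.
2. the ring is turned up to the stop post with the wrench in it (horizontal distance between wide_wrench_grip and ring_mid below 0.015 m and z of wide_wrench_grip in the frame of ring_mid below 0.04 m and angle between the y axis of wide_wrench_grip and the y axis of ring_mid, either way round below 0.35 rad and angle between wide_wrench_grip's own z axis and vertical below 0.2 rad and value of joint ring above 0.87 rad), for 0.2 s.
At the end, for the whole second after the job is handed in: The ring is within 10 degrees of its stop (above 0.87 rad); the wide wrench stands released in it: boss middle within 15 mm of the ring's axis and under 40 mm above its face (seated: 33), bar within 20 degrees of the line of the holes, upright within 11 degrees (all of step 2); the robot touches nothing.
It fails at once if the narrow wrench is taken from its rack or pushed more than 40 mm (distance of narrow_wrench_grip from where it was at the start of the episode above 0.04 m).
It also fails if it takes over 48 s, if anything falls off the work surface, if the arm or the gripper's body presses on something with over 40 N, if the wrist force passes 120 N, or if a joint passes its speed limit or range.

## Working session

There is one attempt and no reset: what is moved stays moved. The work goes in short steps, each a Python script; the robot and the scene stay as the last script left them, time stands still between calls to the robot, and variables do not carry over. Pictures are saved under pics/ and viewed, and the job is handed in when it is done.

```bash
mkdir -p pics; ls
cat > h.py <<'E'
import numpy as np, cv2
from workcell import ctrl, readout, eyes, order
def save(p,name,box=None,scale=1):
    im=p["pixels"][:,:,::-1].copy()
    if box: im=im[box[1]:box[3],box[0]:box[2]]
    im=cv2.resize(im,None,fx=scale,fy=scale,interpolation=cv2.INTER_CUBIC)
    cv2.imwrite("pics/"+name,im)
def proj(p,X):
    T=np.linalg.inv(p["cam_to_world"]);c=T[:3,:3]@np.asarray(X)+T[:3,3];u=p["mtx"]@c
    return (u[:2]/u[2]).round(0)
def cloud(p,mask=None):
    z=p["z_map"];m=z>0
    if mask is not None:m&=mask
    v,u=np.nonzero(m);d=z[v,u];K=p["mtx"]
    c=np.stack([(u-K[0,2])/K[0,0]*d,(v-K[1,2])/K[1,1]*d,d],1)
    T=p["cam_to_world"];return c@T[:3,:3].T+T[:3,3],u,v
E
python3 - <<'E'
from h import *
for n in ["scene","side","wrist"]:
    p=eyes.camera(n);save(p,n+"0.png")
    for t in ["wide_wrench_grip","narrow_wrench_grip","ring_mid"]:
        for r in eyes.place_of(t,p): print(n,t,round(r["p"],2),np.round(r["position"],3),proj(p,r["position"]))
print(readout.read_state())
E
```

```text
pics
scene wide_wrench_grip 0.96 [ 0.564 -0.124  0.046] [363. 260.]
scene wide_wrench_grip 0.78 [ 0.562 -0.333  0.064] [435. 304.]
scene wide_wrench_grip 0.64 [ 0.429 -0.418  0.051] [428. 370.]
scene narrow_wrench_grip 0.83 [0.484 0.341 0.067] [220. 185.]
scene ring_mid 0.58 [0.545 0.086 0.056] [298. 220.]
side wide_wrench_grip 0.76 [ 0.429 -0.419  0.049] [395. 181.]
side wide_wrench_grip 0.66 [ 0.551 -0.331  0.063] [350. 182.]
side wide_wrench_grip 0.61 [ 0.568 -0.122  0.048] [315. 218.]
side narrow_wrench_grip 0.96 [0.482 0.34  0.064] [255. 327.]
side ring_mid 0.7 [0.545 0.086 0.057] [286. 258.]
wrist wide_wrench_grip 0.84 [ 0.57  -0.121  0.049] [234. 346.]
{'time': 0.6, 'qpos': array([-0.06619006,  0.53636235, -0.00442752,  1.53792385,  0.00263213,
        1.06731909, -0.07119212]), 'joint_vel': array([-0.00087614, -0.00088077,  0.00068033,  0.00054397, -0.0004044 ,
        0.00131437,  0.00019432]), 'effort': array([-2.23032853e-04, -5.83062994e+01,  1.04768213e+00, -2.59335297e+01,
        1.25986282e-02,  1.97898720e-03, -3.52769428e-05]), 'tool_pos': array([6.49977608e-01, 3.42699183e-06, 3.03904740e-01]), 'orientation': array([ 2.22133986e+00,  2.22150354e+00, -5.24370585e-05]), 'contact_force': array([-0.55914566,  0.21270579, -0.29204351]), 'ft_torque': array([-0.0351385 , -0.04373107,  0.02025438]), 'width': 0.9986744594279088}
```

View pics/scene0.png

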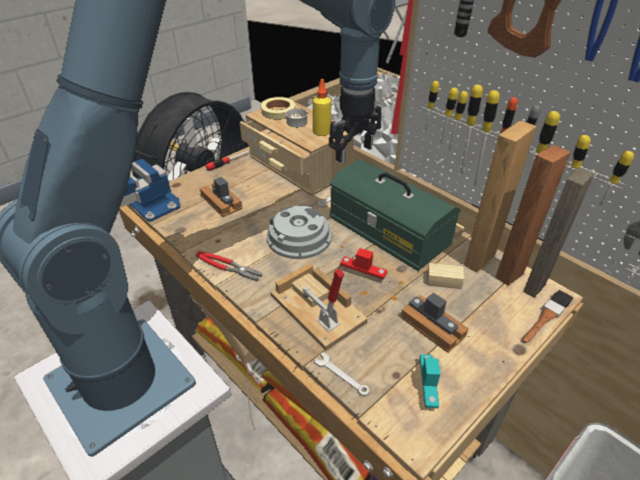

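View pics/wrist0.png

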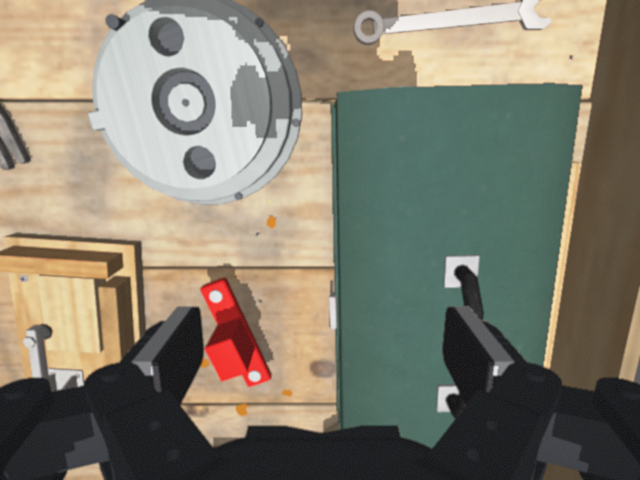

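View pics/side0.png

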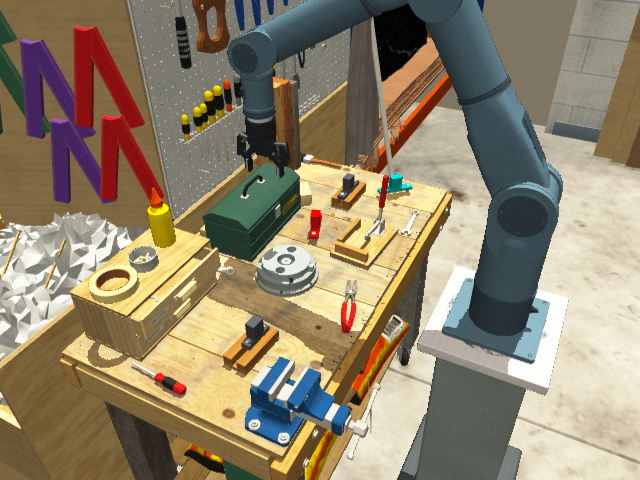

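Candidates (scene picture): dark wrench in the right rack (435,304), dark wrench in the left rack (220,185), red look-alike (363,260), turquoise look-alike (428,370). The right-rack bar looks longer, so that should be the wide one. I'll check it from close up.

Run:
```python
from h import *
p=eyes.camera("scene")
save(p,"crop0.png",(380,270,490,370),4); save(p,"crop1.png",(180,160,260,230),5)
P,u,v=cloud(p)
m=(P[:,0]>.6)&(P[:,0]<.9)&(P[:,1]>-.3)&(P[:,1]<.1)&(P[:,2]>.05)&(P[:,2]<.25)
print("toolbox",np.percentile(P[m],[1,50,99],axis=0).round(3))
R=readout.read_state()["orientation"]
ctrl.goto([0.555,-0.43,0.33],R)
p=eyes.camera("wrist");save(p,"wr1.png")
for t in ["wide_wrench_grip","narrow_wrench_grip"]:
    for r in eyes.place_of(t,p): print(t,round(r["p"],2),np.round(r["position"],3),proj(p,r["position"]))
T=p["cam_to_world"];print(T.round(3),p["mtx"].round(1))
P,u,v=cloud(p)
for lo,hi in [(.026,.033),(.038,.046),(.078,.09)]:
    m=(abs(P[:,0]-.56)<.1)&(abs(P[:,1]+.332)<.09)&(P[:,2]>lo)&(P[:,2]<hi)
    q=P[m][:,:2].astype(np.float32);
    if len(q)>10: print(lo,len(q),cv2.minAreaRect(q),np.median(P[m][:,2]))
print(readout.read_state()["time"],readout.read_state()["qpos"])
```

```text
toolbox [[ 0.655 -0.297  0.052]
 [ 0.694 -0.114  0.129]
 [ 0.801  0.086  0.239]]
wide_wrench_grip 0.81 [ 0.559 -0.334  0.063] [325.  94.]
wide_wrench_grip 0.68 [ 0.436 -0.423  0.051] [184. 203.]
[[ 1.     0.002  0.002  0.557]
 [ 0.003 -0.962 -0.272 -0.359]
 [ 0.002  0.272 -0.962  0.401]
 [ 0.     0.     0.     1.   ]] [[404.4   0.  322.6]
 [  0.  404.4 241.8]
 [  0.    0.    1. ]]
0.026 7334 ((0.5542251467704773, -0.33249637484550476), (0.22468645870685577, 0.12594059109687805), 62.29042053222656) 0.030376213699542187
0.038 2771 ((0.5585048794746399, -0.3325387239456177), (0.11328839510679245, 0.025946306064724922), 89.64521026611328) 0.042447184735165566
0.078 1820 ((0.5582144856452942, -0.332607626914978), (0.03607146814465523, 0.025716714560985565), 89.37718963623047) 0.0843645513177376
2.4167 [ 0.54399893  0.60805327  0.07836908  1.35704451 -0.0491837   1.17856258
  0.62969341]
```

View pics/wr1.png

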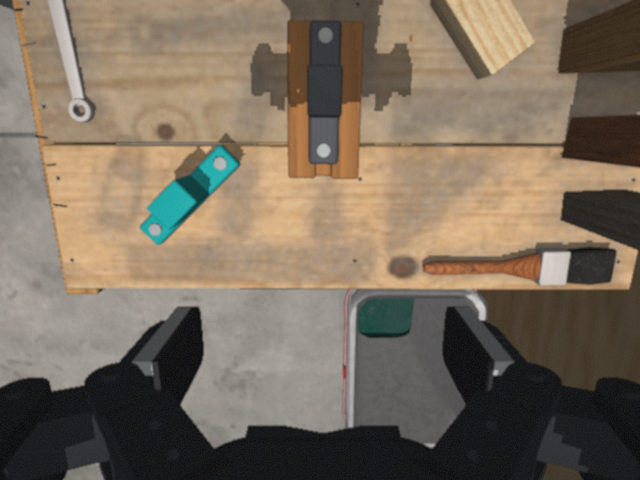

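View pics/crop0.png

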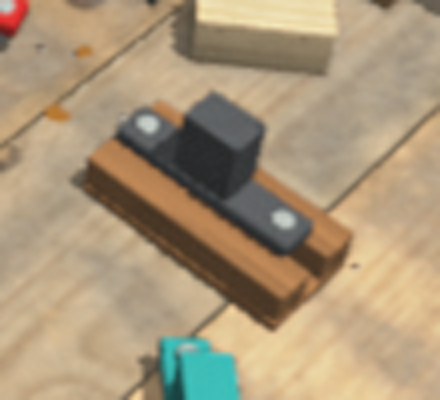

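Picture wr1: the dark wrench stands at (325,90) in the wooden rack. Its bar measures 113 mm along world y, so it is the wide one and fits. The turquoise look-alike is at (190,195) and is left alone. Next I measure the ring.

Run:
```python
from h import *
R=readout.read_state()["orientation"]
ctrl.goto([0.545,-0.01,0.33],R)
p=eyes.camera("wrist");save(p,"wr2.png")
for r in eyes.place_of("ring_mid",p): print(round(r["p"],2),np.round(r["position"],4),proj(p,r["position"]))
P,u,v=cloud(p)
m=(abs(P[:,2]-.056)<.004)&(np.hypot(P[:,0]-.545,P[:,1]-.086)<.09)
q=P[m];print(len(q),np.median(q[:,2]))
# rasterise top face
im=np.zeros((400,400),np.uint8)
X=((q[:,0]-.445)/.0005).astype(int);Y=((q[:,1]+.014)/.0005).astype(int)
ok=(X>=0)&(X<400)&(Y>=0)&(Y<400);im[Y[ok],X[ok]]=255
im=cv2.morphologyEx(im,cv2.MORPH_CLOSE,np.ones((7,7),np.uint8))
cv2.imwrite("pics/top.png",im[::-1])
cs,h=cv2.findContours(im,cv2.RETR_CCOMP,cv2.CHAIN_APPROX_NONE)
for c,hh in zip(cs,h[0]):
    if cv2.contourArea(c)>300:
        (x,y),r=cv2.minEnclosingCircle(c);print(hh[3],"c",round(.445+x*.0005,4),round(-.014+y*.0005,4),"r",r*.0005,"A-r",np.sqrt(cv2.contourArea(c)/np.pi)*.0005)
print(readout.read_state()["time"])
```

```text
17381 0.05647037729554738
-1 c 0.5465 0.0869 r 0.01346737289428711 A-r 0.011723066721632681
-1 c 0.5406 0.0891 r 0.07024746704101563 A-r 0.0640212249917602
4 c 0.5384 0.1308 r 0.013660264015197755 A-r 0.013074112164146964
4 c 0.5464 0.0866 r 0.024682628631591798 A-r 0.024188703138894825
4 c 0.5545 0.0426 r 0.013754289627075195 A-r 0.013106028091375664
4.0667
```

View pics/wr2.png

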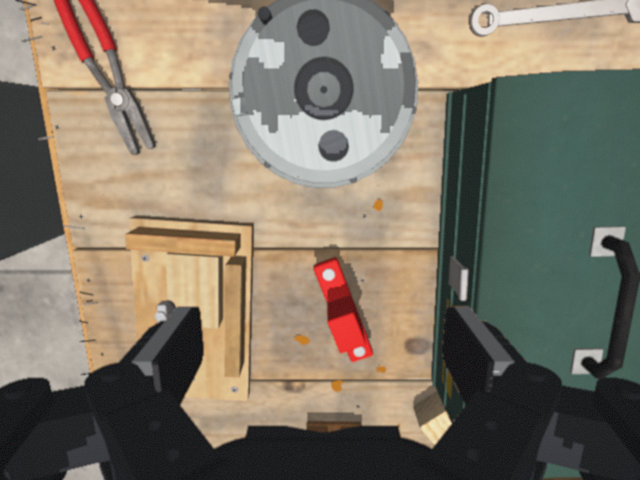

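View pics/top.png

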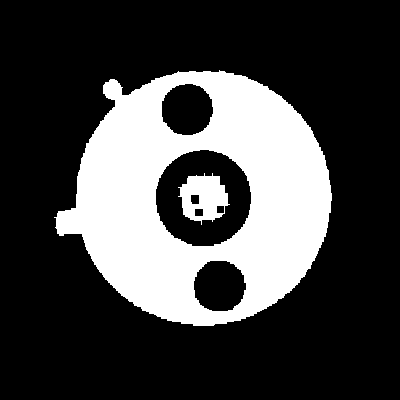

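Picture wr2: the ring is at (323,88), its holes at (313,27) and (333,145), the stop post at (265,15) and the tab on the left. From the depth, the centre is (0.5465, 0.0867) and the hole line is 10.3° CCW from +y, so the ring starts at about 0.18 rad. Now I grasp the wrench.

```bash
cat >> h.py <<'E'
from scipy.spatial.transform import Rotation as Ro
R0=Ro.from_rotvec([np.pi/np.sqrt(2),np.pi/np.sqrt(2),0])
def rv(a): return (Ro.from_euler('z',a)*R0).as_rotvec()
def st():
    s=readout.read_state();print(round(s["time"],2),"pos",s["tool_pos"].round(4),"F",s["contact_force"].round(1),"M",s["ft_torque"].round(2),"w",round(s["width"],3),"q7",s["qpos"][6].round(2));return s
E
python3 - <<'E'
from h import *
ctrl.goto([.5585,-.3325,.24],rv(-.006)); st()
ctrl.move_linear([.5585,-.3325,.123],rate=.1); st()
ctrl.move_gripper(0.0,70); st()
ctrl.move_linear([.5585,-.3325,.32],rate=.12); st()
p=eyes.camera("wrist");save(p,"wr3.png");p=eyes.camera("scene");save(p,"sc3.png",(240,80,560,320),2.5)
for a in (.18,-.4,-.9,-1.0): 
  q=ctrl.ik([.5465,.0867,.2],rv(a)); print(a,None if q is None else np.round(q,2))
E
```

```text
5.33 pos [ 0.5596 -0.3306  0.2404] F [-0.7 -0.1 -0.2] M [-0.02  0.02  0.02] w 1.001 q7 0.51
6.65 pos [ 0.559  -0.3328  0.1238] F [ 0.4  0.1 -0.2] M [-0.02 -0.02  0.02] w 1.003 q7 0.52
7.22 pos [ 0.5587 -0.3326  0.1233] F [0.5 0.2 2.5] M [0.07 0.09 0.01] w 0.295 q7 0.52
9.02 pos [ 0.5582 -0.3323  0.3192] F [-0.1 -0.7 -3. ] M [ 0.    0.02 -0.05] w 0.292 q7 0.5
0.18 [-0.2   0.51 -0.05  1.88  0.04  0.75 -0.09]
-0.4 [-0.28  0.51  0.06  1.88 -0.04  0.75 -0.6 ]
-0.9 [-0.36  0.51  0.16  1.89 -0.11  0.75 -1.04]
-1.0 [-0.38  0.52  0.18  1.89 -0.13  0.75 -1.12]
```

View pics/wr3.png

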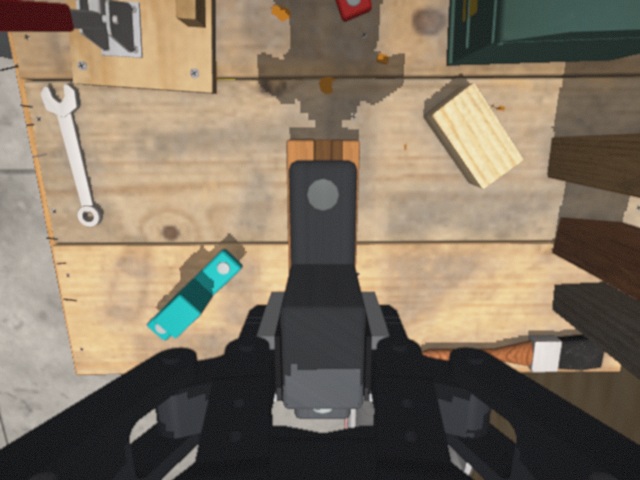

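View pics/sc3.png

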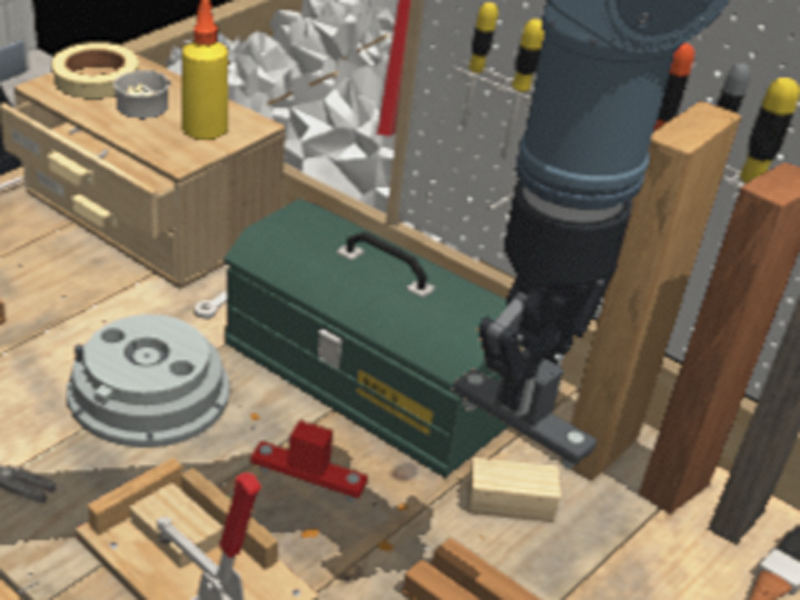

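Pictures wr3 and sc3: the wrench is in the jaws, centred and level, and the rack is empty below it. Next I carry it over the ring, check, and lower it.

Run:
```python
from h import *
ctrl.goto([.5465,.0867,.32],rv(.18)); st()
ctrl.move_linear([.5465,.0867,.185],rate=.12); ctrl.hold(.2); s=st()
print((Ro.from_rotvec(s["orientation"])*R0.inv()).as_rotvec().round(4))
p=eyes.camera("wrist");save(p,"wr4.png");p=eyes.camera("side");save(p,"sd4.png",(220,180,360,320),4)
p=eyes.camera("scene");save(p,"sc4.png",(240,160,370,270),5)
```

```text
10.67 pos [0.547  0.0849 0.32  ] F [ 0.5  0.  -1.2] M [ 0.06  0.05 -0.02] w 0.292 q7 -0.08
12.14 pos [0.5468 0.0867 0.1856] F [-1.   0.6 -3.3] M [-0.02  0.03  0.01] w 0.293 q7 -0.1
[ 1.0e-04 -1.1e-03  1.8e-01]
```

View pics/wr4.png

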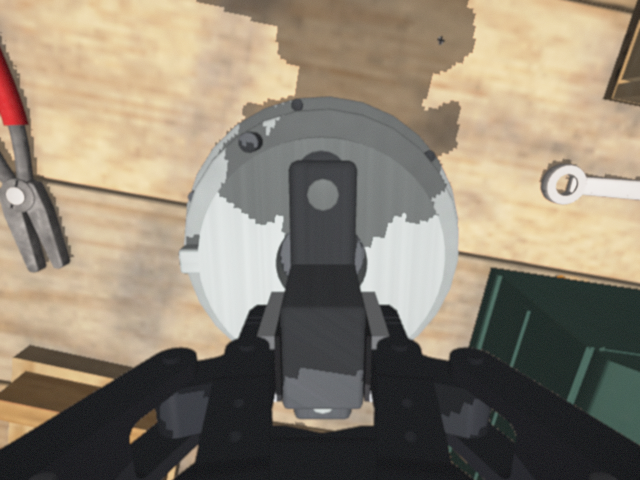

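View pics/sd4.png

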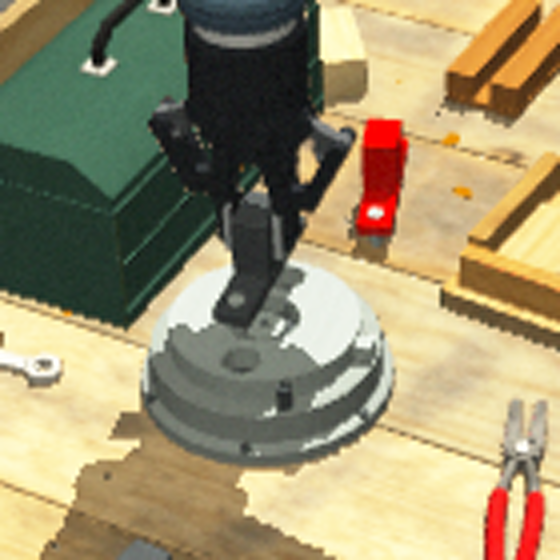

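View pics/sc4.png

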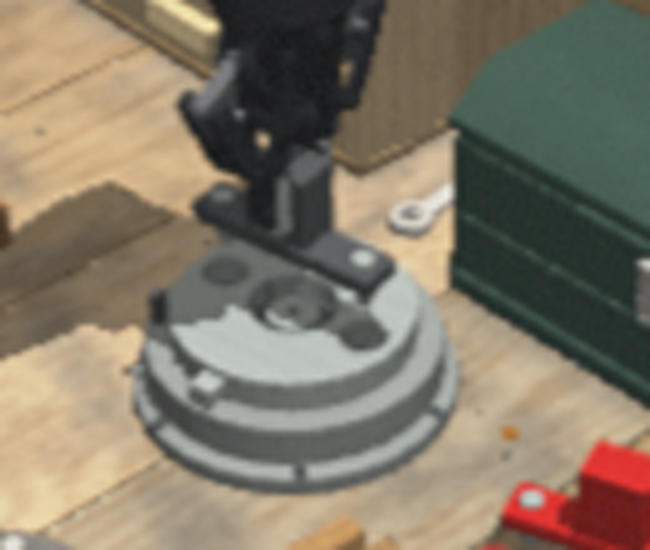

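The bar is lined up with the holes (wr4: the far hole shows just beyond the bar end at (322,155)). Lowering with force checks.

Run:
```python
from h import *
for z in (.170,.163,.157,.152,.150):
    ctrl.move_linear([.5465,.0867,z],rate=.04); s=st()
    if s["contact_force"][2]>12: print("contact");break
ctrl.hold(.3); st()
p=eyes.camera("wrist");save(p,"wr5.png");p=eyes.camera("side");save(p,"sd5.png",(220,180,360,320),4)
for r in eyes.place_of("wide_wrench_grip",p): print(round(r["p"],2),np.round(r["position"],4))
```

```text
12.82 pos [0.5464 0.0867 0.1697] F [ 0.1  0.7 -2.5] M [-0.02  0.02 -0.05] w 0.293 q7 -0.1
13.14 pos [0.5463 0.0867 0.1627] F [ 0.5 -0.2 -2. ] M [-0.04  0.04 -0.03] w 0.296 q7 -0.1
13.44 pos [0.5463 0.0867 0.1567] F [-0.1  0.7 -2.2] M [0.   0.06 0.  ] w 0.293 q7 -0.1
13.72 pos [0.5463 0.0867 0.1517] F [-1.  -0.2 -1.1] M [ 0.02 -0.02 -0.01] w 0.296 q7 -0.1
13.97 pos [0.5464 0.0867 0.1499] F [-0.4  0.6 -1.9] M [-0.01  0.03  0.  ] w 0.293 q7 -0.1
14.27 pos [0.5466 0.0867 0.1501] F [ 0.9  0.  -2.4] M [-0.01  0.04  0.01] w 0.295 q7 -0.1
0.76 [ 0.431  -0.421   0.0474]
0.7 [0.5453 0.0875 0.0935]
0.6 [ 0.5739 -0.1237  0.0482]
```

View pics/wr5.png

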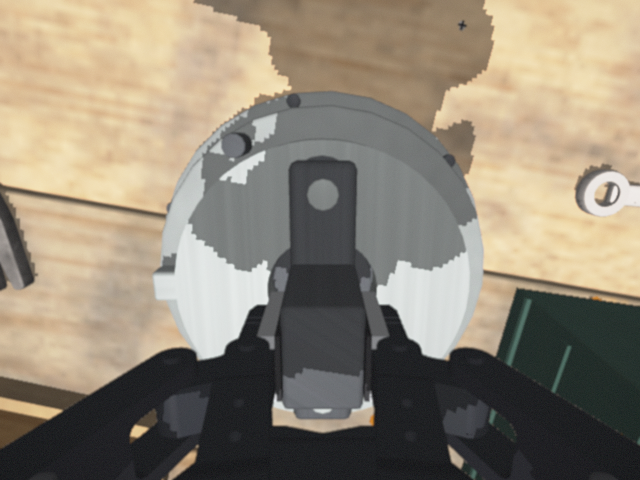

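View pics/sd5.png

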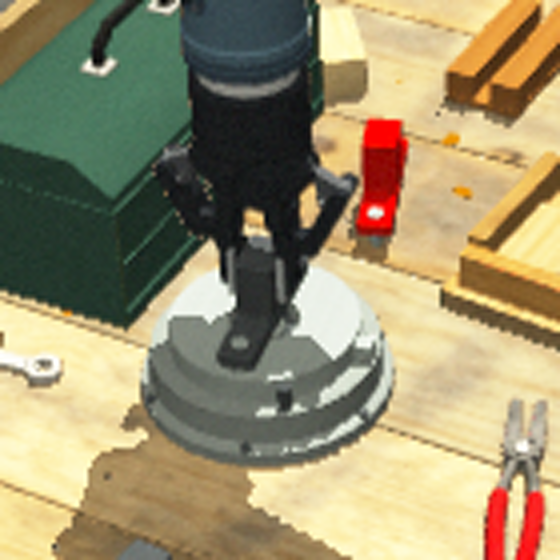

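The pins are in the holes (wr5, sd5: bar flat on the ring face). I lower to light contact, then turn clockwise in small steps while watching the moment.

Run:
```python
from h import *
z=.150
while z>.1465:
    z-=.001; ctrl.move_linear([.5465,.0867,z],rate=.02); s=st()
    if s["contact_force"][2]>3: break
ctrl.hold(.4)
z+=.0005
a=.18
while a>-.98:
    a-=.08
    ctrl.move_linear([.5465,.0867,z],rv(a),rate=.05); s=st()
    w=(Ro.from_rotvec(s["orientation"])*R0.inv()).as_rotvec()[2]; print(round(a,3),round(w,3))
    if abs(s["ft_torque"][2])>1.5 or np.linalg.norm(s["contact_force"])>25: print("stop");break
p=eyes.camera("wrist");save(p,"wr6.png");p=eyes.camera("side");save(p,"sd6.png",(220,180,360,320),4)
```

```text
14.67 pos [0.5467 0.0867 0.1492] F [-0.2 -0.8  1.4] M [-0.    0.08 -0.02] w 0.297 q7 -0.1
14.92 pos [0.5467 0.0868 0.1492] F [-3.9 -1.  12.4] M [-0.14  0.9   0.03] w 0.295 q7 -0.1
15.57 pos [0.547  0.0868 0.1492] F [-1.4 -0.   6.4] M [-0.01  0.32 -0.11] w 0.293 q7 -0.16
0.1 0.101
15.82 pos [0.5471 0.0868 0.1492] F [-0.5 -1.   5.8] M [-0.08  0.17 -0.11] w 0.299 q7 -0.23
0.02 0.021
16.07 pos [0.5471 0.0868 0.1492] F [-0.8 -0.5  5.6] M [-0.07  0.22 -0.15] w 0.297 q7 -0.29
-0.06 -0.059
16.32 pos [0.547  0.0867 0.1492] F [-0.5 -0.8  6. ] M [-0.1   0.25 -0.16] w 0.295 q7 -0.35
-0.14 -0.139
16.57 pos [0.5471 0.0867 0.1492] F [-1.4 -0.9  7. ] M [-0.12  0.28 -0.16] w 0.294 q7 -0.42
-0.22 -0.219
16.82 pos [0.547  0.0867 0.1492] F [-0.9 -0.9  6.8] M [-0.16  0.29 -0.18] w 0.296 q7 -0.48
-0.3 -0.299
17.07 pos [0.547  0.0867 0.1492] F [-2.2 -0.7  6.8] M [-0.12  0.26 -0.12] w 0.291 q7 -0.54
-0.38 -0.379
17.32 pos [0.547  0.0867 0.1492] F [-1.2 -1.   6.8] M [-0.11  0.32 -0.17] w 0.291 q7 -0.61
-0.46 -0.459
17.57 pos [0.547  0.0867 0.1492] F [-1.7  0.3  7.1] M [-0.11  0.28 -0.1 ] w 0.291 q7 -0.67
-0.54 -0.539
17.82 pos [0.547  0.0867 0.1492] F [-1.8 -0.4  7.4] M [-0.14  0.29 -0.12] w 0.297 q7 -0.73
-0.62 -0.619
18.07 pos [0.547  0.0868 0.1492] F [-0.7 -0.1  7. ] M [-0.04  0.3  -0.17] w 0.293 q7 -0.79
-0.7 -0.699
18.32 pos [0.547  0.0868 0.1492] F [-1.8 -0.3  7. ] M [-0.07  0.32 -0.11] w 0.292 q7 -0.86
-0.78 -0.779
18.57 pos [0.5468 0.0871 0.1492] F [-1.9  1.   8.1] M [ 0.03  0.41 -0.19] w 0.297 q7 -0.92
-0.86 -0.859
18.82 pos [0.5467 0.0877 0.1492] F [-2.4  0.1  8.8] M [0.12 0.5  1.49] w 0.29 q7 -0.98
-0.94 -0.933
19.07 pos [0.5475 0.0883 0.1494] F [-1.1  2.4  7.4] M [0.43 0.03 1.81] w 0.297 q7 -1.04
-1.02 -1.011
stop
```

View pics/wr6.png

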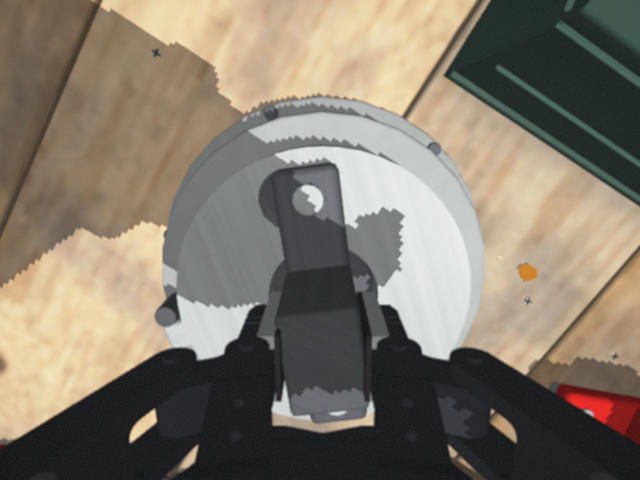

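View pics/sd6.png

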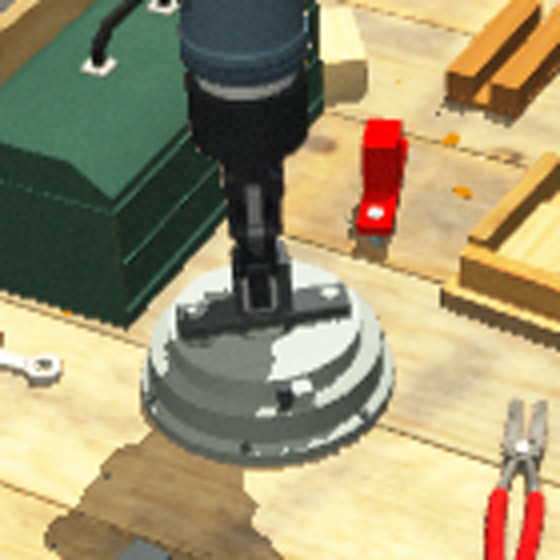

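The moment jumped to 1.5–1.8 N m from -0.94 rad, and the bar shifted a little in the jaws (wr6), so the tab should be against the post. I unload, release, retract and check.

Run:
```python
from h import *
ctrl.move_linear([.5470,.0870,.1492],rv(-.95),rate=.05); ctrl.hold(.3); st()
ctrl.move_gripper(1.0); st()
ctrl.move_linear([.5470,.0870,.25],rate=.1); st()
ctrl.goto([.545,-.01,.36],rv(0)); st()
p=eyes.camera("wrist");save(p,"wr7.png")
for r in eyes.place_of("wide_wrench_grip",p): print(round(r["p"],2),np.round(r["position"],4))
P,u,v=cloud(p);C=np.array([.5465,.0867])
d=np.hypot(P[:,0]-C[0],P[:,1]-C[1])
for lo,hi in [(.064,.072),(.105,.115)]:
    m=(d<.07)&(P[:,2]>lo)&(P[:,2]<hi);print(lo,m.sum(),cv2.minAreaRect(P[m][:,:2].astype(np.float32)),np.median(P[m][:,2]))
m=(d<.09)&(abs(P[:,2]-.056)<.004);q=P[m]
im=np.zeros((400,400),np.uint8)
im[((q[:,1]+.014)/.0005).astype(int).clip(0,399),((q[:,0]-.445)/.0005).astype(int).clip(0,399)]=255
im=cv2.morphologyEx(im,cv2.MORPH_CLOSE,np.ones((5,5),np.uint8))
cv2.imwrite("pics/top7.png",np.hstack([im[::-1]]))
p=eyes.camera("side");save(p,"sd7.png",(220,180,360,320),4)
```

```text
19.72 pos [0.5472 0.0881 0.1495] F [-0.1  1.3  5.5] M [0.35 0.39 2.28] w 0.293 q7 -0.99
20.33 pos [0.547  0.0869 0.1492] F [-0.5  0.1 -0.5] M [-0.    0.01  0.01] w 0.999 q7 -0.99
21.49 pos [0.5466 0.0869 0.2493] F [ 1.2 -0.6 -0. ] M [ 0.01 -0.    0.  ] w 0.999 q7 -1.04
22.45 pos [ 0.5447 -0.0094  0.3591] F [-0.3  0.6 -0.4] M [ 0.02 -0.05 -0.02] w 0.996 q7 -0.03
0.84 [0.5497 0.0849 0.0878]
0.73 [ 0.5679 -0.1224  0.0465]
0.064 2799 ((0.5474351644515991, 0.08788163959980011), (0.11404743045568466, 0.02603173814713955), 39.98640823364258) 0.06844804207497068
0.105 1783 ((0.5474330186843872, 0.08790936321020126), (0.03609128296375275, 0.026024915277957916), 40.017372131347656) 0.11041533628183042
```

View pics/wr7.png

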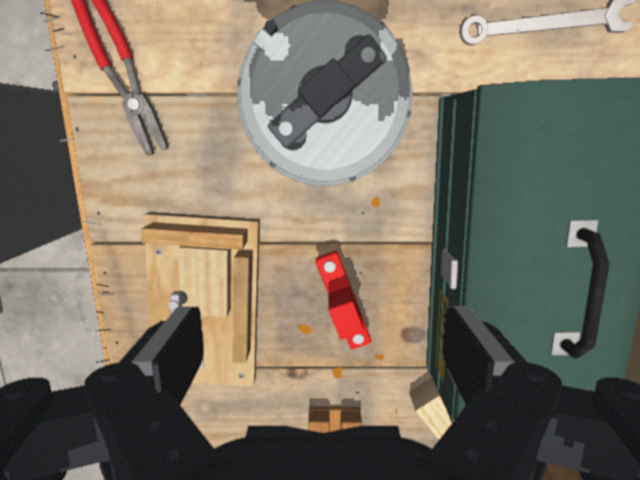

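View pics/top7.png

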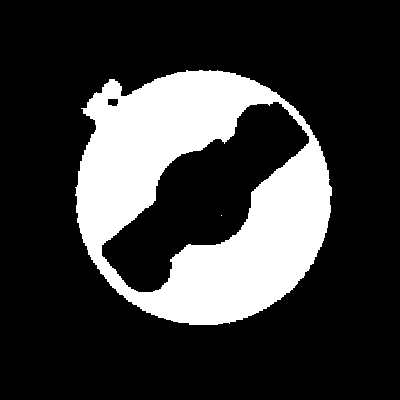

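View pics/sd7.png

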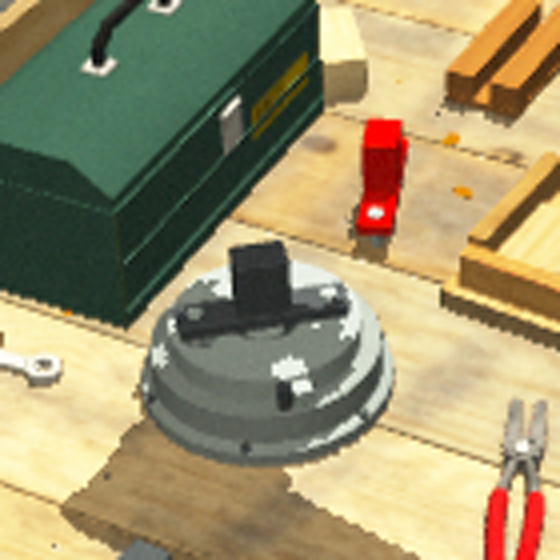

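The tab is against the post (top7 at (100,100)). The wrench is seated and the gripper is clear, so I'm handing in.

Run:
```python
from h import *
st(); order.finish_job()
```

```text
22.6 pos [ 0.5447 -0.0092  0.3591] F [ 0.2 -0.1  0. ] M [ 0.03 -0.01  0.02] w 0.996 q7 -0.03
the job is handed in; nothing more can be done
```

I took the wide wrench (bar measured 113 mm) from the right rack and set its pins in the ring's holes. I then turned the ring clockwise until the tab met the stop post, let go, and handed in at 22.6 s. The job reports no verdict.

- **Ring:** the depth image shows the tab touching the post, and the moment rose to 1.5–2.3 N m there.
- **Wrench:** its centre is about 1.5 mm off the ring's axis, and the bar's top is 12 mm above the ring face, so it is fully seated. The bar stands about 10° from the hole line. That figure is an estimate, because the bar covers the holes and I worked out their line from where the stop should be.
- **Disagreement:** the point network put the boss a few mm lower and to one side (z 0.088, against 0.089 expected for a seated wrench). This is within its tolerance.
- **Slip:** at the stop the wrench shifted a few degrees in the jaws. My back-off before opening did not remove that moment (still 2.3 N m), but the wrench stayed seated on release.
- **Other items:** the gripper never went near the narrow wrench or the look-alikes. I did not take a fresh picture of the narrow wrench at the end.

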